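Filter wrench off its keeper hook and into the tool block

TASK

First take the flashlight off the blue tool block and lay it down on the bare worktop. Then lift the filter wrench up off the prong of its stand, gently and without straining the yellow keeper: the ring has to be raised over the keeper's front lip but stay under its top arm before it can come forward. Finally stand the wrench handle-down in the rectangular slot in the middle of the block, lower it right to the bottom of the slot before letting go, and leave the tape roll, spray can and multimeter where they are.

Things in the scene. Friction and masses are not known exactly. Their poses are not given: they have to be found in the camera images.
- filter_wrench: Filter wrench, 198 mm high as it hangs: steel ring (outer diameter 68, hole 56, 12 thick in x, centre at z = 164) on a straight handle 130 long, 16 wide (y), 10 thick (x); origin at the handle's lower end, z up. To the front (-x) a red cross bar, 10 wide, 18 high, at z = 64, out to x = -64 (dark stub behind to +21). Grip the bar at x = -42 across y, tool tilted 15 to 20 degrees from the front.
- stand: Fixed tool stand: dark base plate 130 x 120 x 12 mm, aluminium post 24 x 24, 325 high, on its origin (underside of the base, z up). Front is -x. A steel prong (12 wide, 8 high, top at z = 250) sticks out of the post to x = -57; the wrench's ring hangs on it at about x = -45. The arms above the ring are in the way of a grip straight from above.
- prong (a point): Point on top of the prong, at stand x = -45 mm; axes as the stand's. Yellow keeper clamped to the post, at a height that is not reported: its front lip (10 wide, 14 to 19 in front of this point, inside the ring's hole) ends 6 to 20 above the prong's top; its top arm over the ring has its underside always 13 above the lip's top edge. The ring's rim, 6, passes between with 7 to spare.
- tool_block: Fixed blue plastic tool block 70 (x) x 150 (y) x 50 mm high, origin at the centre of its underside, z up. In the middle of its top a rectangular slot 14 (x) x 20 (y), 30 deep, rim chamfered by 3; two 13 mm round holes at y = +47 and -47 for other tools. The flashlight lies along y over the slot.
- slot_floor (a point): Centre of the floor of the block's rectangular slot, 20 mm above the worktop; axes as those of the block.
- flashlight: Black flashlight, 132 mm long (y), head 32 wide at its -y end, barrel 28 wide; lies on its side on the tool block. Origin at the middle of its underside, z up, 28 high.
- flashlight_mid (a point): Middle of the flashlight, on its long axis (14 mm above its underside); y along its length.
- tape_roll: Green tape roll lying flat, diameter 66 mm, 19 high; bystander. Origin at the centre of its underside.
- spray_can: White can with red cap, standing, diameter 51 mm, 149 high; bystander. Origin at the centre of its underside.
- multimeter: Yellow and black multimeter lying flat, 150 (x) x 76 (y) x 50 mm; bystander. Origin at the centre of its underside.
There are look-alikes about, which are no part of the job. There is more than one size of the tool_block; the job needs the larger.

How it is judged:
On the way, in this order (a step that is already met when the one before it is completed fails the run):
1. the flashlight lies on the worktop, let go, while the wrench still hangs on its stand (height (world z) of flashlight_mid below 0.022 m and angle between flashlight_mid's own y axis and vertical above 1.45 rad and contact force between flashlight and tool_block below 0.05 N and contact force between flashlight and stand below 0.05 N and contact force between flashlight and filter_wrench below 0.05 N and contact force between flashlight and the fingers below 0.05 N and linear speed of flashlight below 0.03 m/s and horizontal distance between filter_wrench and stand below 0.06 m), for 0.2 s.
2. the wrench is held off the stand, clear in front of it (x of filter_wrench in the frame of stand below -0.085 m and contact force between filter_wrench and the fingers above 0.5 N and contact force between filter_wrench and stand below 0.05 N), for 0.1 s.
3. the wrench has been lowered to the bottom of the slot while still held (z of filter_wrench in the frame of slot_floor between -0.006 and 0.006 m and horizontal distance between filter_wrench and slot_floor below 0.008 m and angle between filter_wrench's own z axis and vertical below 0.2 rad and contact force between filter_wrench and the fingers above 0.5 N), for 0.1 s.
At the end, for the whole second after the job is handed in: The wrench stands ring up in the rectangular slot: lower end within 6 mm of the slot's floor and 8 mm of its centre, under 0.2 rad from upright. The flashlight lies flat on the worktop (middle under 22 mm high), touching neither block, stand nor wrench. Both at rest (z of filter_wrench in the frame of slot_floor between -0.006 and 0.006 m and horizontal distance between filter_wrench and slot_floor below 0.008 m and angle between filter_wrench's own z axis and vertical below 0.2 rad and height (world z) of flashlight_mid below 0.022 m and angle between flashlight_mid's own y axis and vertical above 1.45 rad and contact force between flashlight and tool_block below 0.05 N and contact force between flashlight and stand below 0.05 N and contact force between flashlight and filter_wrench below 0.05 N and linear speed of each of filter_wrench, flashlight below 0.02 m/s).
It fails at once if the keeper or stand is strained by the wrench with over 30 N (contact force between filter_wrench and stand above 30 N).
It fails at once if the wrench is rammed against the tool block with over 40 N (contact force between filter_wrench and tool_block above 40 N).
It fails at once if a bystander (tape roll, spray can, multimeter) is moved by over 25 mm (distance of any of tape_roll, spray_can, multimeter from where it was at the start of the episode above 0.025 m).
It also fails if it takes over 69 s, if anything falls off the work surface, if the arm or the gripper's body presses on something with over 40 N, if the wrist force passes 120 N, or if a joint passes its speed limit or range.

ROBOT

A 7-joint arm with a two-finger parallel gripper is mounted at the origin on a cart in front of the work surface, level with it; the furniture and walls round the work are solid. World frame = base frame: x ahead of the robot, y to its left, z up, the work surface at z = 0. Lengths are in m, angles in rad, forces in N, time in s.
With the tool pointing down it reaches from about 0.35 to 0.775 m from the base axis. Payload 3.1 kg.
Tool frame: the origin (TCP) lies midway between the tips of the shut fingers; the grasp point (between the pads) lies 19 mm behind it (bot.grip_depth is the distance from the TCP to the grasp point, in m); z points along the fingers, y is the line along which they close (so a half turn about z gives the same grasp; the last joint's range is limited). The gripper opens to 85 mm and grips with 20 to 120 N. Pads are 22 mm wide; open, the fingers measure 114 mm over their backs; the gripper's body (76 mm by 85 mm) begins 54 mm behind the grasp point. The pads swing forward as they close: fully open they stand 13 mm farther back than shut.
Start: joints at [1.086, 0.311, 0.014, 1.512, -0.004, 1.319, -0.027], TCP at [0.236, -0.497, 0.231] pointing down, gripper open.
Joint ranges: [-2.7, 2.7], [-0.3, 1.91], [-1.27, 1.3], [0.12, 2.57], [-1.44, 4.58], [0.2, 2.03], [-3.05, 3.05]. Speed limits (rad/s): [2.79, 2.79, 3.14, 3.14, 3.14, 3.14, 3.14].

INTERFACE

Orientations are given as a unit quaternion [x, y, z, w].
In Python, from station import monitor, cams, ticket, bot gives the robot as it stands.
- The arm moves only by the tool jog_arm, never from a script. Its argument "commands" is a list of rows, each a list of 2 entries, a list of its own where there are three numbers: the shift along the world's x, y, z in cm, then the turn about the world's z in degrees. In form: [[[tx, ty, tz], turn], ...]. A call has 1 to 10 rows; each row shifts and turns the commanded pose from where the row before left it; what a row does not reach is not made up. A row lasts 1/12 s, in which the tool goes at most 41.7 mm and 7.16 degrees, less where a joint would pass 70% of its speed; a pose out of reach is approached as far as the arm can. A call is refused whole if a number of a shift passes 4.17 or a number of a turn 7.16, either way. A call with a gripper value outside its range is refused whole. "claw" is the opening, from -1 (shut) to 1 (fully open), set as the call begins (left out, the last holds). The fingers move at their own pace and stop on an object; "squeeze" is the grip in N (left out, the last holds). Time passes only in rows, so rows that do not move let the fingers close. It gives the time, the measured TCP pose, the force, the opening and the grip force at its end, in the units of the state.
- monitor.observe(): the state, without advancing time (a new reading comes with each control period).
- cams.camera(name): name is "scene" or "top"; returns the picture (420x560x3 uint8, red, green, blue); there is no depth.
- cams.camera_info(name): a dict with "fx", "fy", "cx", "cy" (pixels), "k1" (the pictures are not rectified: a ray, as slopes to the right and down, at radius r is drawn at 1 + k1 r^2 times it, then the intrinsics apply), "rvec" (rotation vector, rad) and "tvec" (3), from world to camera coordinates, as OpenCV has them. Camera axes: x right, y down, z forward; pixel columns grow to the right and rows downward; lengths in m; the calibration is good to about 2 mm. A picture is of the moment at which its call begins. camera_info takes no time and is no camera call.
- ticket.finish_job(): hands the job in; it is judged then, once.
Trained networks look in the newest picture that a camera, given by its name, has taken for a name from the list of things; names that differ only in an ending like _2 or _b are one class to them, and where a whole thing is asked for, a point or a joint stands for the part that bears it (a point fixed in the world has none). Each returns a list of dicts, best first, with "score" (0 to 1); they miss things now and then, are a little off and sometimes report something else, mostly with a low value. They report only what shows in the picture. A call takes as long as a camera call. They do not tell look-alikes from the thing itself.
- cams.find_in(camera, query): "centre" ([x, y, z] in m, in the coordinates of the camera as it stood for that picture, good to about 4 mm: the middle of the surface that is visible of it).
- cams.landmark_of(camera, query): "centre" ([x, y, z] in m, in the coordinates of the camera as it stood for that picture, good to about 4 mm: a listed point, or the origin of a listed thing).
The state is a dict: "t": time; "q": joint angles; "qd": joint speeds; "tau": joint torques, N m; "tcp_pos": TCP position; "tcp_rot": TCP orientation; "contact_force": force on the tool from outside, world axes, zero at the start; "ft_torque": the same for the moment, N m; "gripper_width": finger opening in m; "gripper_force": force on a finger pad.
Only numpy, scipy, OpenCV 4.12 (cv2) and the standard library are available. Lean on these libraries where they do the work, as an engineer would, in place of code of your own. Each camera call takes 0.05 s, during which the arm holds its last target. There are 200 camera calls.

## Working session

There is one attempt and no reset: what is moved stays moved. The work goes in short steps, Python scripts to look and compute and a tool call to move; the robot and the scene stay as the last step left them, time stands still between calls to the robot, and variables do not carry over. Pictures are saved under pics/ and viewed, at most 10 in all, crops included, and the job is handed in when it is done.

Besides the shell and the picture viewer there is one more tool, called after ">>>" in YAML: its name, and indented under it one key for each argument. jog_arm: Moves the arm, as the interface text tells. Its arguments: {"type":"object","properties":{"commands":{"type":"array","items":{"type":"array"}},"claw":{"type":"number"},"squeeze":{"type":"number"}},"required":["commands"]}

```bash
mkdir -p pics
cat > h.py <<'E'
import numpy as np, cv2
from station import monitor, cams, ticket, bot
def ext(n):
    i=cams.camera_info(n); R=cv2.Rodrigues(np.array(i['rvec'],float))[0]; return i,R,np.array(i['tvec'],float).ravel()
def toW(n,c):
    i,R,t=ext(n); return R.T@(np.array(c)-t)
def pix(n,p):
    i,R,t=ext(n); c=R@np.array(p)+t; s=c[:2]/c[2]; s=s*(1+i['k1']*(s@s)); return np.array([i['fx']*s[0]+i['cx'],i['fy']*s[1]+i['cy']])
def ray(n,uv):
    i,R,t=ext(n); d=np.array([(uv[0]-i['cx'])/i['fx'],(uv[1]-i['cy'])/i['fy']]); s=d.copy()
    for _ in range(20): s=d/(1+i['k1']*(s@s))
    return -R.T@t, R.T@np.array([s[0],s[1],1])
def atz(n,uv,z):
    o,d=ray(n,uv); return o+d*(z-o[2])/d[2]
def tri(uvs,uvt):
    A=[];b=[]
    for n,uv in(('scene',uvs),('top',uvt)):
        o,d=ray(n,uv); d=d/np.linalg.norm(d); P=np.eye(3)-np.outer(d,d); A.append(P);b.append(P@o)
    return np.linalg.lstsq(np.vstack(A),np.hstack(b),rcond=None)[0]
def snap(n,f):
    im=cams.camera(n); cv2.imwrite('pics/'+f,im[:,:,::-1]); return im
def look(n,qs,fs=('landmark_of',),k=3):
    for q in qs:
        for f in fs:
            for d in getattr(cams,f)(n,q)[:k]:
                w=toW(n,d['centre']); print(n,f[:4],q,round(d['score'],2),w.round(4),pix(n,w).round())
E
python3 - <<'E'
from h import *
a=snap('scene','s0.png'); b=snap('top','t0.png')
cv2.imwrite('pics/both0.png',cv2.resize(np.vstack([a,b])[:,:,::-1],(560,840)) ) 
for n in('scene','top'):
    i,R,t=ext(n); print(n,i['fx'],(-R.T@t).round(3),R[2].round(2))
    look(n,['tool_block','slot_floor','flashlight_mid','flashlight','stand','prong','filter_wrench','tape_roll','spray_can','multimeter'])
s=monitor.observe(); print(s['t'],s['tcp_pos'],s['tcp_rot'],bot.grip_depth)
E
```

```text
scene 524.6597309729723 [-0.266  0.81   0.865] [ 0.63 -0.56 -0.54]
scene land tool_block 0.66 [0.6207 0.2271 0.0013] [217. 268.]
scene land tool_block 0.58 [ 0.4221 -0.1992 -0.0029] [382. 240.]
scene land slot_floor 0.97 [0.6139 0.2232 0.0195] [220. 263.]
scene land slot_floor 0.9 [ 0.4224 -0.2033  0.0151] [384. 234.]
scene land flashlight_mid 0.9 [0.6169 0.2284 0.0683] [216. 248.]
scene land flashlight 0.81 [0.6109 0.2246 0.0509] [219. 254.]
scene land flashlight 0.7 [0.6128 0.232  0.0705] [216. 249.]
scene land flashlight 0.21 [0.6155 0.2204 0.0246] [220. 261.]
scene land stand 0.6 [ 0.6528 -0.2047 -0.006 ] [325. 207.]
scene land stand 0.53 [0.614  0.2298 0.0686] [216. 249.]
scene land stand 0.28 [ 0.6068 -0.2067  0.0574] [338. 195.]
scene land prong 0.94 [ 0.6045 -0.2111  0.2458] [344. 137.]
scene land prong 0.64 [0.6128 0.2275 0.0691] [217. 249.]
scene land filter_wrench 0.57 [ 0.6093 -0.206   0.056 ] [337. 195.]
scene land tape_roll 0.62 [ 0.6698 -0.0197 -0.0016] [276. 225.]
scene land spray_can 0.93 [ 6.156e-01  3.852e-01 -4.000e-04] [166. 296.]
scene land multimeter 0.68 [ 4.3
[... 705 characters left out ...]
[0.6079 0.2209 0.0512] [224. 196.]
top land flashlight 0.28 [0.6114 0.2237 0.0014] [225. 197.]
top land stand 0.81 [ 0.648  -0.2065 -0.0012] [387. 185.]
top land stand 0.63 [0.6094 0.2246 0.0502] [223. 196.]
top land prong 0.6 [ 0.6071 -0.2131  0.2453] [410. 188.]
top land filter_wrench 0.69 [ 0.6051 -0.212   0.0531] [393. 199.]
top land tape_roll 0.79 [ 6.677e-01 -1.660e-02  4.000e-04] [316. 177.]
top land spray_can 0.74 [0.6077 0.2272 0.0607] [221. 196.]
top land spray_can 0.64 [ 0.6135  0.3861 -0.0007] [165. 196.]
top land multimeter 0.86 [ 0.4282 -0.0145  0.0008] [315. 267.]
1.1 [ 0.23565478 -0.49698634  0.23131138] [ 9.75592305e-01  2.19589737e-01 -2.88496184e-05  3.07739607e-05] 0.0187
```

View pics/s0.png

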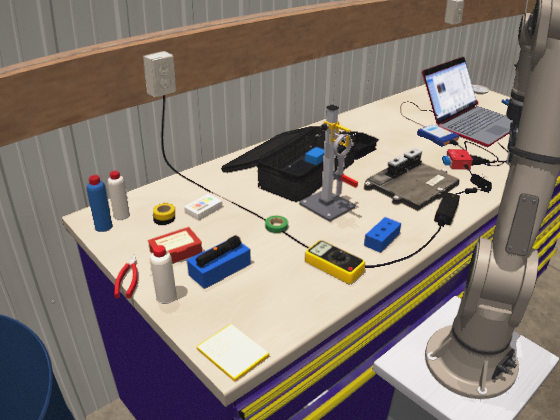

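View pics/t0.png

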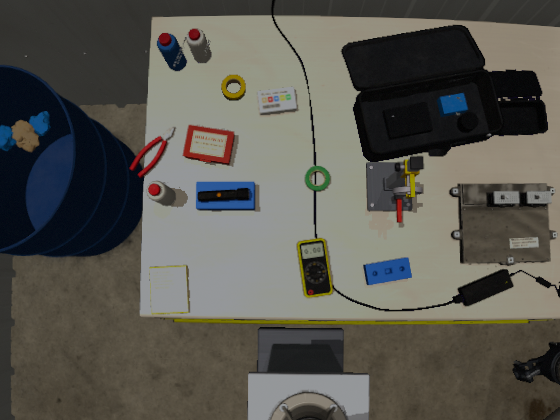

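Scene: the large block with the flashlight is at scene (219,262) / top (226,196). The look-alikes:
- Small block: scene (383,234) / top (388,271)
- Second white can: scene (118,196), against the bystander can at (164,276)
- Yellow tape: (163,213), against the green tape at (276,224)

The stand is at scene (330,200) / top (390,188). I choose the larger block, the one under the flashlight, and check it in one close crop.

Run:
```python
from h import *
s=cv2.imread('pics/s0.png'); t=cv2.imread('pics/t0.png')
L=cv2.INTER_CUBIC
a=cv2.resize(s[95:225,295:375],(369,600),interpolation=L)
b=cv2.resize(t[145:235,355:435],(338,380),interpolation=L)
c=cv2.resize(t[165:225,185:265],(293,220),interpolation=L)
o=np.zeros((600,707,3),np.uint8); o[:,:369]=a; o[:380,369:]=b; o[380:,369:662]=c
cv2.imwrite('pics/crop.png',o)
```

```text
(no output)
```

View pics/crop.png

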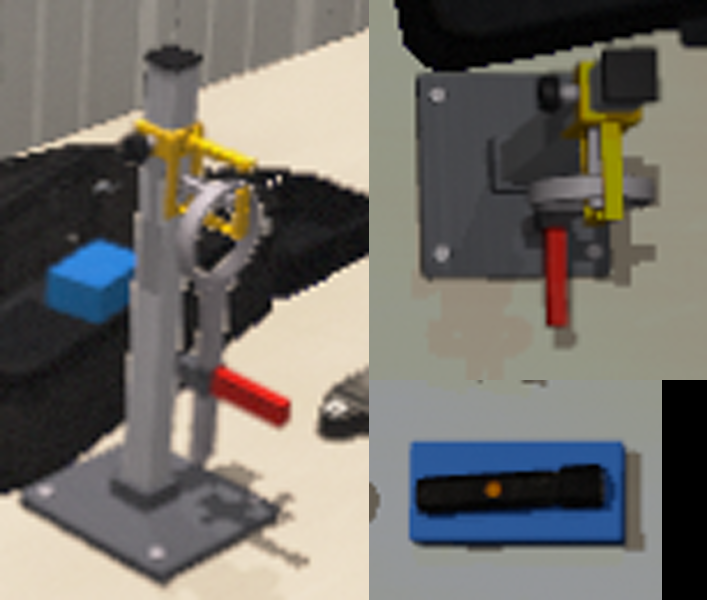

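The crop shows the keeper's top arm tip at scene ≈(349,130) and its lip top at ≈(347.5,136), with the red bar on the -x side. The large block is under a slightly yawed flashlight. Next I measure poses from the colour masks.

Run:
```python
from h import *
t=cv2.imread('pics/t0.png'); s=cv2.imread('pics/s0.png')
def rect(name,mask,box,z):
    x0,y0,x1,y1=box; m=np.zeros(mask.shape,np.uint8); m[y0:y1,x0:x1]=mask[y0:y1,x0:x1]
    m=(m>0).astype(np.uint8)
    n,l,st,_=cv2.connectedComponentsWithStats(m); k=1+np.argmax(st[1:,4]); ys,xs=np.where(l==k)
    P=np.array([atz('top',(u,v),z)[:2] for u,v in zip(xs,ys)],np.float32)
    r=cv2.minAreaRect(P*1000); print(name,len(xs),np.round(r[0],1),np.round(r[1],1),round(r[2],1),P.mean(0).round(4))
h=cv2.cvtColor(t,cv2.COLOR_BGR2HSV)
blue=(h[:,:,0]>95)&(h[:,:,0]<130)&(h[:,:,1]>120)
rect('block',blue,(190,175,262,217),.05)
rect('small',blue,(355,250,420,290),.03)
dark=(h[:,:,2]<60)
rect('flash',dark,(190,180,258,210),.066)
red=((h[:,:,0]<8)|(h[:,:,0]>172))&(h[:,:,1]>150)
rect('bar',red,(385,190,412,230),.125)
grey=(h[:,:,2]<115)&(h[:,:,1]<70)
rect('plate',grey,(358,160,413,213),.012)
for n,p in (('TL',(366.6,162)),('BL',(367.8,210.6)),('BR',(411.4,210.6))): print(n,atz('top',p,.012).round(4))
# keeper heights, at stand x plane
def atx(n,uv,x):
    o,d=ray(n,uv); return o+d*(x-o[0])/d[0]
def aty(n,uv,y):
    o,d=ray(n,uv); return o+d*(y-o[1])/d[1]
for y in(-.205,-.212): print('arm tip',aty('scene',(349.2,130.3),y).round(4),'lip',aty('scene',(347.5,136.2),y).round(4))
print(pix('scene',(.605,-.212,.25)))
```

```text
block 1179 [610.1 219.7] [ 70.  150.4] 0.5 [0.6091 0.2177]
small 931 [ 420.9 -200.8] [ 53.2 118.2] 9.9 [ 0.421  -0.2004]
flash 523 [610.2 222.6] [ 29.  128.4] 3.4 [0.6094 0.2204]
bar 120 [ 569.5 -211.1] [12.3 53.9] 89.5 [ 0.5704 -0.212 ]Traceback (most recent call last):
  File "<stdin>", line 18, in <module>
  File "<stdin>", line 7, in rect
  File "h.py", line 14, in atz
    o,d=ray(n,uv); return o+d*(z-o[2])/d[2]
        ~~~^^^^^^
  File "h.py", line 10, in ray
    i,R,t=ext(n); d=np.array([(uv[0]-i['cx'])/i['fx'],(uv[1]-i['cy'])/i['fy']]); s=d.copy()
          ~~~^^^
  File "h.py", line 4, in ext
    i=cams.camera_info(n); R=cv2.Rodrigues(np.array(i['rvec'],float))[0]; return i,R,np.array(i['tvec'],float).ravel()
ValueError: time passes only in moves, steps and waits
```

```bash
sed -i 's/^def ext/import functools\n@functools.lru_cache\ndef ext/' h.py
python3 - <<'E'
from h import *
for n,p in (('TL',(366.6,162)),('BL',(367.8,210.6)),('BR',(411.4,210.6))): print(n,atz('top',p,.012).round(4))
def aty(n,uv,y):
    o,d=ray(n,uv); return o+d*(y-o[1])/d[1]
for y in(-.205,-.212): print('arm tip',aty('scene',(349.2,130.3),y).round(4),'lip',aty('scene',(347.5,136.2),y).round(4))
print(pix('scene',(.605,-.212,.25)))
print('armtip top',atz('top',(413.5,197),.283),'bar end',atz('top',(399.3,222.3),.125))
E
```

```text
TL [ 0.7079 -0.1503  0.012 ]
BL [ 0.5783 -0.1528  0.012 ]
BR [ 0.5795 -0.2689  0.012 ]
arm tip [ 0.5831 -0.205   0.2758] lip [ 0.5874 -0.205   0.2565]
arm tip [ 0.589  -0.212   0.2718] lip [ 0.5933 -0.212   0.2523]
[344.32521113 135.57685493]
armtip top [ 0.58190441 -0.21128996  0.283     ] bar end [ 0.53947495 -0.21277487  0.125     ]
```

>>> jog_arm:
  commands:
    - [[0,4,4],0]
    - [[0,4,4],0]
    - [[0,4,0],0]
    - [[0,4,0],0]
    - [[0,4,0],0]
  claw: 1
  squeeze: 60

```text
t: 1.52
tcp_pos: [0.2358, -0.3166, 0.2908]
tcp_rot: [0.976, 0.219, 0.0, 0.001]
contact_force: [1.0, 0.8, 0.3]
gripper_width: 0.0855
gripper_force: 0.0
```

>>> jog_arm:
  commands:
    - [[2.7,3.0,0],5]
    - [[2.7,3.0,0],5]
    - [[2.7,3.0,0],5]
    - [[2.7,3.0,0],5]
    - [[2.7,3.0,0],5]
    - [[2.7,3.0,0],5]
    - [[2.7,3.0,0],5]
    - [[2.7,3.0,0],5]
    - [[2.7,3.0,0],5]
    - [[2.7,3.0,0],5]

```text
t: 2.35
tcp_pos: [0.5068, -0.0166, 0.2906]
tcp_rot: [0.79, 0.613, 0.0, 0.0]
contact_force: [-0.1, -0.5, 0.3]
gripper_width: 0.0851
gripper_force: 0.0
```

>>> jog_arm:
  commands:
    - [[1.5,3.4,-1],2.54]
    - [[1.5,3.4,-1],2.54]
    - [[1.5,3.4,-1],2.54]
    - [[1.5,3.4,-1],2.54]
    - [[1.5,3.4,-1],2.54]
    - [[1.5,3.4,-1],2.54]
    - [[1.3,3.4,-1],2.54]
    - [[0,0,-4],0]
    - [[0,0,-4],0]
    - [[0,0,0],0]

```text
t: 3.18
tcp_pos: [0.603, 0.2175, 0.1306]
tcp_rot: [0.686, 0.727, -0.008, -0.003]
contact_force: [-0.7, -1.4, -2.1]
gripper_width: 0.0853
gripper_force: 0.0
```

Run:
```python
from h import *
snap('top','t1.png'); a=cv2.imread('pics/t1.png'); cv2.imwrite('pics/t1c.png',cv2.resize(a[150:250,170:310],(700,500),interpolation=cv2.INTER_CUBIC))
look('top',['flashlight_mid']); s=monitor.observe(); print(s['tcp_pos'],pix('top',s['tcp_pos']),s['q'].round(2) if hasattr(s['q'],'round') else s['q'])
```

```text
[0.60798475 0.21858479 0.13893902] [221.12700738 191.70908554] [-0.01  0.65 -0.61  1.34  0.37  1.28 -0.57]
```

View pics/t1c.png

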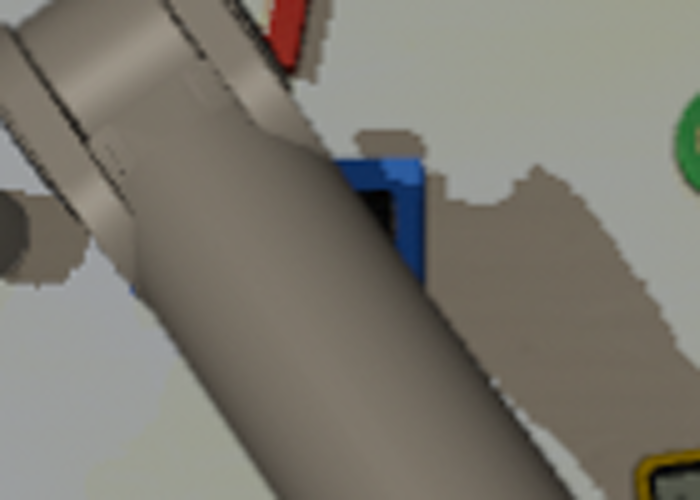

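The arm hides the flashlight in this view (only its end shows at ≈(378,215) in the crop). I go by the earlier measurement.

>>> jog_arm:
  commands:
    - [[0.1,0.2,-2],0]
    - [[0,0,-2],0]
    - [[0,0,-2],0]
    - [[0,0,-1.5],0]
    - [[0,0,-0.8],0]
    - [[0,0,0],0]
    - [[0,0,0],0]

```text
t: 3.87
tcp_pos: [0.6114, 0.2222, 0.0597]
tcp_rot: [0.688, 0.726, 0.002, 0.001]
contact_force: [0.5, 0.8, 0.7]
gripper_width: 0.0853
gripper_force: 0.0
```

>>> jog_arm:
  commands:
    - [[0,0,-0.6],0]
    - [[0,0,0],0]
    - [[0,0,0],0]
  claw: -1
  squeeze: 50

```text
t: 4.12
tcp_pos: [0.6101, 0.2221, 0.0519]
tcp_rot: [0.687, 0.726, 0.0, 0.0]
contact_force: [0.1, 0.4, 1.2]
gripper_width: 0.0512
gripper_force: 0.0
```

>>> jog_arm:
  commands:
    - [[0,0,0],0]
    - [[0,0,0],0]
    - [[0,0,0],0]
    - [[0,0,0],0]
    - [[0,0,0],0]

```text
t: 4.53
tcp_pos: [0.61, 0.2222, 0.0519]
tcp_rot: [0.687, 0.726, 0.0, 0.0]
contact_force: [-0.4, 0.5, 3.4]
gripper_width: 0.0255
gripper_force: 49.1
```

>>> jog_arm:
  commands:
    - [[0,0,2],0]
    - [[0,0,3],0]
    - [[-2,-0.3,0],0]
    - [[-3,-0.3,0],0]
    - [[-3,-0.3,0],0]
    - [[-3,-0.3,0],0]
    - [[-2,-0.3,-1.5],0]
    - [[-1,-0.3,-2],0]
    - [[0,0,-2],0]
    - [[0,0,0],0]

```text
t: 5.37
tcp_pos: [0.4656, 0.2015, 0.0425]
tcp_rot: [0.687, 0.727, -0.004, -0.001]
contact_force: [-0.3, -0.4, -1.6]
gripper_width: 0.0251
gripper_force: 49.5
```

>>> jog_arm:
  commands:
    - [[0,0,-1.5],0]
    - [[0,0,-1.5],0]
    - [[0,0,-0.6],0]
    - [[0,0,0],0]
    - [[0,0,-0.3],0]
    - [[0,0,0],0]
    - [[0,0,0],0]

```text
t: 5.95
tcp_pos: [0.4703, 0.2043, 0.008]
tcp_rot: [0.687, 0.726, 0.001, 0.0]
contact_force: [0.3, 1.1, -0.1]
gripper_width: 0.0251
gripper_force: 49.5
```

>>> jog_arm:
  commands:
    - [[0,0,-0.4],0]
    - [[0,0,0],0]
    - [[0,0,0],0]
    - [[0,0,0],0]

```text
t: 6.28
tcp_pos: [0.4697, 0.2039, 0.0033]
tcp_rot: [0.687, 0.726, 0.0, 0.0]
contact_force: [0.5, 0.1, -1.6]
gripper_width: 0.0252
gripper_force: 49.5
```

>>> jog_arm:
  commands:
    - [[0,0,0],0]
    - [[0,0,0],0]
    - [[0,0,0],0]
    - [[0,0,0],0]
    - [[0,0,0],0]
    - [[0,0,1],0]
    - [[0,0,3],0]
    - [[0,0,4],0]
    - [[0,0,4],0]
  claw: 1

```text
t: 7.03
tcp_pos: [0.4686, 0.2037, 0.1245]
tcp_rot: [0.687, 0.727, -0.001, -0.001]
contact_force: [1.3, -0.2, -0.7]
gripper_width: 0.0854
gripper_force: 0.0
```

>>> jog_arm:
  commands:
    - [[0,-1,3],-6.5]
    - [[0,-2,3],-6.5]
    - [[0,-3,2.5],-6.5]
    - [[-0.5,-3,2.5],-6.5]
    - [[-0.5,-3,2.5],-6.5]
    - [[-0.5,-3,2.5],-6.5]
    - [[-0.5,-3,2.5],-6.5]
    - [[-0.5,-3,2.5],-6.5]
    - [[-0.5,-3,2.5],-6.5]
    - [[-0.5,-3,2.5],-6.5]

```text
t: 7.87
tcp_pos: [0.4336, -0.0668, 0.3855]
tcp_rot: [0.971, 0.241, 0.001, 0.0]
contact_force: [1.2, -0.1, -0.6]
gripper_width: 0.0853
gripper_force: 0.0
```

Run:
```python
from h import *
snap('top','t2.png'); snap('scene','s2.png'); look('top',['flashlight_mid','prong','filter_wrench','slot_floor']);look('scene',['flashlight_mid','prong','filter_wrench','slot_floor']); s=monitor.observe(); print(s['tcp_pos'],s['tcp_rot'],np.round(s['q'],2))
```

```text
top land flashlight_mid 0.66 [0.4656 0.2075 0.011 ] [230. 252.]
top land prong 0.8 [ 0.6089 -0.2144  0.2471] [411. 187.]
top land filter_wrench 0.87 [ 0.6047 -0.2129  0.0592] [394. 199.]
top land filter_wrench 0.62 [ 0.6107  0.3853 -0.0016] [166. 197.]
top land slot_floor 0.75 [0.6162 0.2263 0.0188] [224. 195.]
scene land flashlight_mid 0.92 [0.4711 0.2127 0.0193] [258. 290.]
scene land prong 0.92 [ 0.6043 -0.211   0.2464] [344. 137.]
scene land prong 0.61 [6.215e-01 2.281e-01 4.000e-04] [217. 268.]
scene land filter_wrench 0.87 [ 0.6057 -0.2048  0.0611] [338. 194.]
scene land slot_floor 0.94 [0.6125 0.2201 0.021 ] [221. 263.]
scene land slot_floor 0.64 [ 0.4236 -0.2016  0.0146] [383. 235.]
[ 0.43439254 -0.06476095  0.38249233] [ 9.69612770e-01  2.44643221e-01 -7.64662838e-04 -4.32158295e-04] [ 0.48  0.06 -0.39  1.45  0.02  1.63 -0.99]
```

>>> jog_arm:
  commands:
    - [[0,-1,4],-4]
    - [[0,-1,4],-4]
    - [[0,-1,4],-4]
    - [[0,-1,4],-4]
    - [[0,-1,4],-4]
    - [[0,-1,4],-4]
    - [[0,-1,4],-4]
    - [[0,0,4],0]

```text
t: 9.03
tcp_pos: [0.4268, -0.1254, 0.5761]
tcp_rot: [0.998, 0.033, 0.043, 0.016]
contact_force: [-0.3, 0.9, -0.1]
gripper_width: 0.0856
gripper_force: 0.0
```

Run:
```python
from h import *
from scipy.spatial.transform import Rotation as Ro
s=monitor.observe(); print(s['tcp_pos'],np.round(s['q'],2)); print(Ro.from_quat(s['tcp_rot']).as_matrix().round(3))
```

```text
[ 0.42676687 -0.12539853  0.57612103] [-0.03  0.11  0.34  0.91 -0.04  2.03 -1.22]
[[ 0.994  0.065  0.087]
 [ 0.068 -0.997 -0.029]
 [ 0.085  0.035 -0.996]]
```

The joint limit tilts the tool outward when I command it high, which is the tilt the bar grip needs. I push on to see whether the tilt grows and persists.

>>> jog_arm:
  commands:
    - [[0,0,4],0]
    - [[0,0,4],0]
    - [[0,0,4],0]
    - [[0,0,4],0]

```text
t: 9.37
tcp_pos: [0.4198, -0.1218, 0.6276]
tcp_rot: [0.994, 0.036, 0.102, 0.034]
contact_force: [-0.9, 0.5, 0.2]
gripper_width: 0.0854
gripper_force: 0.0
```

>>> jog_arm:
  commands:
    - [[0,0,-4],0]
    - [[0,0,-4],0]
    - [[0,0,-2],0]

```text
t: 9.62
tcp_pos: [0.4179, -0.121, 0.5215]
tcp_rot: [0.994, 0.037, 0.097, 0.033]
contact_force: [1.3, 0.1, -1.1]
gripper_width: 0.0852
gripper_force: 0.0
```

Run:
```python
from h import *
from scipy.spatial.transform import Rotation as Ro
s=monitor.observe(); print(s['tcp_pos'],np.round(s['q'],2)); print(Ro.from_quat(s['tcp_rot']).as_matrix().round(3))
```

```text
[ 0.41793654 -0.12095089  0.5214778 ] [-0.27 -0.08  0.45  1.26  0.06  1.75 -1.3 ]
[[ 0.978  0.067  0.196]
 [ 0.08  -0.995 -0.059]
 [ 0.191  0.073 -0.979]]
```

>>> jog_arm:
  commands:
    - [[-0.5,3.9,0],-2]
    - [[-0.5,3.9,0],-2]
    - [[-0.5,3.9,0],0]
    - [[-0.5,3.9,0],0]
    - [[-0.5,3.9,0],0]
    - [[-0.7,3.9,1],0]
    - [[-0.7,3.9,1],0]
    - [[-0.7,3.9,1],0]
    - [[-0.7,3.9,1],0]
    - [[-0.7,1.5,2],0]

```text
t: 10.45
tcp_pos: [0.3569, 0.2503, 0.5832]
tcp_rot: [0.994, 0.008, 0.098, 0.038]
contact_force: [1.5, -0.7, 0.7]
gripper_width: 0.0852
gripper_force: 0.0
```

>>> jog_arm:
  commands:
    - [[0,0,4],0]
    - [[0,0,4],0]
    - [[0,0,4],0]
    - [[0,0,4],0]
    - [[0,0,0],0]

```text
t: 10.87
tcp_pos: [0.3762, 0.2417, 0.5797]
tcp_rot: [0.995, -0.001, 0.086, 0.044]
contact_force: [0.3, -0.5, 0.1]
gripper_width: 0.0855
gripper_force: 0.0
```

```bash
cat > st.py <<'E'
from h import *
from scipy.spatial.transform import Rotation as Ro
s=monitor.observe(); M=Ro.from_quat(s['tcp_rot']).as_matrix()
print('t',s['t'],np.round(s['tcp_pos'],4),np.round(s['q'],2),'F',np.round(s['contact_force'],1)); print(M.round(3))
print('y az',np.degrees(np.arctan2(M[1,1],M[0,1])).round(1),'tilt x,y deg',np.degrees(M[:2,2]).round(1),'ydip',np.degrees(M[2,1]).round(1),'grasp',(np.array(s['tcp_pos'])-.0187*M[:,2]).round(4))
E
python3 st.py
```

```text
t 10.8667 [0.3762 0.2417 0.5797] [-1.31  0.14  0.71  0.91  0.09  2.03 -2.14] F [ 0.3 -0.5  0.1]
[[ 0.985 -0.01   0.171]
 [ 0.005 -0.996 -0.088]
 [ 0.171  0.088 -0.981]]
y az -90.6 tilt x,y deg [ 9.8 -5.1] ydip 5.0 grasp [0.373  0.2433 0.5981]
```

>>> jog_arm:
  commands:
    - [[0,0,4],0]
    - [[0,0,4],0]
    - [[0,0,4],0]
    - [[0,0,4],0]
    - [[0,0,0],0]

```text
t: 11.28
tcp_pos: [0.3683, 0.2529, 0.6152]
tcp_rot: [0.992, 0.033, 0.119, 0.021]
contact_force: [-0.3, 1.1, -0.4]
gripper_width: 0.0858
gripper_force: 0.0
```

```bash
python3 st.py
```

```text
t 11.2833 [0.3683 0.2529 0.6152] [-1.72  0.18  1.29  0.86 -0.04  2.03 -1.98] F [-0.3  1.1 -0.4]
[[ 0.969  0.06   0.238]
 [ 0.07  -0.997 -0.034]
 [ 0.235  0.049 -0.971]]
y az -86.6 tilt x,y deg [13.6 -1.9] ydip 2.8 grasp [0.3638 0.2535 0.6333]
```

>>> jog_arm:
  commands:
    - [[1,0,-3.5],0]
    - [[1,0,-3.5],0]
    - [[1,0,-3.5],0]
    - [[1,0,-3.5],0]
    - [[1,0,-3.5],0]
    - [[0,0,0],0]

```text
t: 11.78
tcp_pos: [0.4154, 0.2432, 0.428]
tcp_rot: [0.993, 0.028, 0.109, 0.029]
contact_force: [-2.3, -1.0, -1.9]
gripper_width: 0.0852
gripper_force: 0.0
```

```bash
python3 st.py
```

```text
t 11.7833 [0.4154 0.2432 0.428 ] [-1.95 -0.01  1.26  1.43  0.19  1.58 -2.19] F [-2.3 -1.  -1.9]
[[ 0.975  0.049  0.219]
 [ 0.061 -0.997 -0.052]
 [ 0.215  0.064 -0.974]]
y az -87.2 tilt x,y deg [12.5 -3. ] ydip 3.7 grasp [0.4113 0.2442 0.4462]
```

>>> jog_arm:
  commands:
    - [[0.5,-4,0],0]
    - [[0.4,-4,0],0]
    - [[0.2,-4,0],0]
    - [[0,-4,0],0]
    - [[0,-4,0],0]
    - [[0,-4,0],0]
    - [[0,-4,0],0]
    - [[-0.5,-4,0],0]
    - [[-0.5,-4,0],0]
    - [[-1,-4,0],0]

```text
t: 12.62
tcp_pos: [0.4121, -0.137, 0.4424]
tcp_rot: [0.992, 0.026, 0.121, 0.024]
contact_force: [0.9, -0.3, -0.6]
gripper_width: 0.0853
gripper_force: 0.0
```

```bash
python3 st.py
```

```text
t 12.6167 [ 0.4121 -0.137   0.4424] [-0.78 -0.28  0.79  1.54  0.23  1.55 -1.47] F [ 0.9 -0.3 -0.6]
[[ 0.969  0.046  0.241]
 [ 0.058 -0.998 -0.041]
 [ 0.239  0.053 -0.97 ]]
y az -87.3 tilt x,y deg [13.8 -2.3] ydip 3.1 grasp [ 0.4076 -0.1362  0.4605]
```

>>> jog_arm:
  commands:
    - [[3,2,0],0]
    - [[3,2.5,0],0]
    - [[1,3.8,0],0]
    - [[0,4,0],0]
    - [[0,4,0],0]
    - [[0,4,0],0]
    - [[0,4,0],-1]
    - [[-1,3.8,0],-1]
    - [[-1.5,3.5,0],0]
    - [[-2,3.5,0],0]

```text
t: 13.45
tcp_pos: [0.4372, 0.2189, 0.4412]
tcp_rot: [0.992, 0.009, 0.12, 0.024]
contact_force: [-0.0, 0.7, 0.4]
gripper_width: 0.0851
gripper_force: 0.0
```

```bash
python3 st.py
```

```text
t 13.45 [0.4372 0.2189 0.4412] [-1.13  0.01  0.51  1.39  0.17  1.58 -2.16] F [-0.   0.7  0.4]
[[ 0.971  0.012  0.238]
 [ 0.024 -0.999 -0.046]
 [ 0.237  0.051 -0.97 ]]
y az -89.3 tilt x,y deg [13.6 -2.7] ydip 2.9 grasp [0.4327 0.2198 0.4593]
```

>>> jog_arm:
  commands:
    - [[-2,3.3,1],0]
    - [[-2.5,3,1],0]
    - [[-2.5,3,1],0]
    - [[-2.5,3,1],0]
    - [[-2.5,2.5,2],0]
    - [[0,0,4],0]
    - [[0,0,4],0]
    - [[0,0,4],0]
    - [[0,0,4],0]
    - [[0,0,0],0]

```text
t: 14.28
tcp_pos: [0.3237, 0.3603, 0.5886]
tcp_rot: [0.992, 0.005, 0.12, 0.023]
contact_force: [0.7, 0.2, 0.3]
gripper_width: 0.0856
gripper_force: 0.0
```

```bash
python3 st.py
```

```text
t 14.2833 [0.3237 0.3603 0.5886] [-1.53  0.22  0.74  0.81  0.06  2.03 -2.34] F [0.7 0.2 0.3]
[[ 0.971  0.004  0.239]
 [ 0.015 -0.999 -0.044]
 [ 0.239  0.047 -0.97 ]]
y az -89.7 tilt x,y deg [13.7 -2.5] ydip 2.7 grasp [0.3192 0.3612 0.6067]
```

Just at the q6 limit now, so a few more pushes up.

>>> jog_arm:
  commands:
    - [[0,0,4],0]
    - [[0,0,4],0]
    - [[0,0,0],0]

```text
t: 14.53
tcp_pos: [0.3232, 0.3518, 0.6118]
tcp_rot: [0.991, 0.01, 0.136, 0.008]
contact_force: [1.2, -0.6, 0.4]
gripper_width: 0.085
gripper_force: 0.0
```

```bash
python3 st.py
```

```text
t 14.5333 [0.3232 0.3518 0.6118] [-1.71  0.24  1.05  0.78 -0.02  2.03 -2.26] F [ 1.2 -0.6  0.4]
[[ 0.963  0.017  0.27 ]
 [ 0.022 -1.    -0.013]
 [ 0.27   0.019 -0.963]]
y az -89.0 tilt x,y deg [15.5 -0.8] ydip 1.1 grasp [0.3182 0.352  0.6298]
```

>>> jog_arm:
  commands:
    - [[0,0,3],0]
    - [[0,0,0],0]

```text
t: 14.7
tcp_pos: [0.3229, 0.3482, 0.6208]
tcp_rot: [0.99, 0.012, 0.143, 0.001]
contact_force: [0.1, -0.1, 0.7]
gripper_width: 0.0853
gripper_force: 0.0
```

```bash
python3 st.py
```

```text
t 14.7 [0.3229 0.3482 0.6208] [-1.74  0.23  1.08  0.77 -0.02  2.03 -2.25] F [ 0.1 -0.1  0.7]
[[ 0.959  0.024  0.283]
 [ 0.025 -1.     0.001]
 [ 0.283  0.006 -0.959]]
y az -88.6 tilt x,y deg [16.2  0. ] ydip 0.4 grasp [0.3176 0.3482 0.6387]
```

>>> jog_arm:
  commands:
    - [[1.8,-2.1,-2.8],-0.7]
    - [[1.8,-2.1,-2.8],-0.7]
    - [[1.8,-2.1,-2.8],0]
    - [[1.8,-2.1,-2.8],0]
    - [[1.8,-2.1,-2.8],0]
    - [[1.8,-2.1,-2.8],0]
    - [[1.8,-2.1,-2.8],0]
    - [[0.5,-3.8,-1],0]
    - [[0.5,-3.8,-1],0]
    - [[0.5,-3.8,-1],0]

```text
t: 15.53
tcp_pos: [0.4627, 0.0874, 0.3937]
tcp_rot: [0.99, 0.003, 0.143, 0.003]
contact_force: [0.9, -0.2, 0.6]
gripper_width: 0.085
gripper_force: 0.0
```

```bash
python3 st.py
```

```text
t 15.5333 [0.4627 0.0874 0.3937] [-1.53 -0.29  0.95  1.64  0.39  1.43 -2.14] F [ 0.9 -0.2  0.6]
[[ 0.959  0.004  0.284]
 [ 0.006 -1.    -0.005]
 [ 0.284  0.007 -0.959]]
y az -89.7 tilt x,y deg [16.3 -0.3] ydip 0.4 grasp [0.4573 0.0875 0.4117]
```

```bash
cat > kin.py <<'E'
import numpy as np
from scipy.optimize import least_squares
from scipy.spatial.transform import Rotation as Ro
Q=np.array([[1.086,.311,.014,1.512,-.004,1.319,-.027],[-.01,.65,-.61,1.34,.37,1.28,-.57],[.48,.06,-.39,1.45,.02,1.63,-.99],[-.03,.11,.34,.91,-.04,2.03,-1.22],[-.27,-.08,.45,1.26,.06,1.75,-1.3],[-1.31,.14,.71,.91,.09,2.03,-2.14],[-1.72,.18,1.29,.86,-.04,2.03,-1.98],[-1.95,-.01,1.26,1.43,.19,1.58,-2.19],[-.78,-.28,.79,1.54,.23,1.55,-1.47],[-1.13,.01,.51,1.39,.17,1.58,-2.16],[-1.53,.22,.74,.81,.06,2.03,-2.34],[-1.71,.24,1.05,.78,-.02,2.03,-2.26],[-1.53,-.29,.95,1.64,.39,1.43,-2.14]])
P=np.array([[.236,-.497,.231],[.608,.2186,.139],[.4344,-.0648,.3825],[.4268,-.1254,.5761],[.4179,-.121,.5215],[.3762,.2417,.5797],[.3683,.2529,.6152],[.4154,.2432,.428],[.4121,-.137,.4424],[.4372,.2189,.4412],[.3237,.3603,.5886],[.3232,.3518,.6118],[.4627,.0874,.3937]])
def E(ax,a): return Ro.from_euler(ax,a).as_matrix()
def fk(q,p):
    s=p[8:]; h,L1,L2,L3,a1,a2,a3,a4=p[:8]
    R=E('z',-q[0]); x=np.array([0,0,h])+R@[a1,0,0]
    R=R@E('y',q[1]); x=x+R@[a2,0,L1]
    R=R@E('z',S[0]*q[2]); R=R@E('y',q[3]); x=x+R@[a3,0,L2]
    R=R@E('z',S[1]*q[4]); R=R@E('y',q[5]); x=x+R@[a4,0,L3]
    R=R@E('z',S[2]*q[6]); return x,R
import itertools
best=None
for S in itertools.product((-1,1),repeat=3):
    r=least_squares(lambda p:np.concatenate([fk(q,p)[0]-x for q,x in zip(Q,P)]),[.3,.4,.4,.3,0,0,0,0],x_scale=.1)
    if best is None or r.cost<best[0]: best=(r.cost,S,r.x)
c,S,pp=best
if __name__=='__main__':
    print(c,S,pp.round(3)); print(np.array([np.linalg.norm(fk(q,pp)[0]-x) for q,x in zip(Q,P)]).round(4))
    for i in(3,12): print(fk(Q[i],pp)[1].round(2))
E
python3 kin.py
```

```text
0.0007551512456808857 (-1, -1, -1) [ 0.309  0.494  0.414  0.445  0.006 -0.006  0.     0.002]
[0.017  0.0146 0.0149 0.0159 0.0121 0.0048 0.0055 0.0132 0.0108 0.0021
 0.0026 0.0042 0.004 ]
[[-0.06  0.99  0.09]
 [ 1.    0.07 -0.03]
 [-0.04  0.09 -1.  ]]
[[-0.01  0.96  0.28]
 [ 1.    0.01  0.  ]
 [-0.    0.28 -0.96]]
```

```bash
sed -i 's/h,L1,L2,L3,a1,a2,a3,a4=p\[:8\]/h,L1,L2,L3,a1,a2,a3,a4,b1,b2,b3,b4=p/; s/s=p\[8:\]; //; s/\[a1,0,0\]/[a1,b1,0]/; s/\[a2,0,L1\]/[a2,b2,L1]/; s/\[a3,0,L2\]/[a3,b3,L2]/; s/\[a4,0,L3\]/[a4,b4,L3]/; s/\[.3,.4,.4,.3,0,0,0,0\]/[.3,.4,.4,.3]+[0]*8/' kin.py
cat > sim.py <<'E'
from kin import *
lo=np.array([-2.7,-.3,-1.27,.12,-1.44,.2,-3.05]);hi=np.array([2.7,1.91,1.3,2.57,4.58,2.03,3.05])
def ik(q,x,R,lam=.02,n=40):
    q=q.copy()
    for _ in range(n):
        c,C=fk(q,pp); e=np.r_[x-c,Ro.from_matrix(R@C.T).as_rotvec()*.3]
        if np.linalg.norm(e)<1e-4: break
        J=np.zeros((6,7))
        for k in range(7):
            d=q.copy(); d[k]+=1e-5; c2,C2=fk(d,pp); J[:,k]=np.r_[(c2-c),Ro.from_matrix(C2@C.T).as_rotvec()*.3]/1e-5
        free=np.ones(7,bool)
        for _ in range(4):
            Jf=J*free; dq=Jf.T@np.linalg.solve(Jf@Jf.T+1e-5*np.eye(6),e)
            bad=free&(((q+dq)<lo)|((q+dq)>hi))
            if not bad.any(): break
            free&=~bad
        q=np.clip(q+np.clip(dq,-.2,.2),lo,hi)
    return q
def run(q,rows,v=0):
    q=np.array(q,float)
    for (t,a) in rows:
        x,R=fk(q,pp); q=ik(q,x+np.array(t)/100,E('z',np.radians(a))@R)
        if v: print(np.round(q,2))
    x,R=fk(q,pp); return q,x,R
def rep(r): print('q',r[0].round(2),'x',r[1].round(3),'tilt',np.degrees(r[2][:2,2]).round(1),'dip',np.degrees(r[2][2,0]).round(1))
if __name__=='__main__':
    rep(run(Q[8],[[[3,2,0],0],[[3,2.5,0],0],[[1,3.8,0],0]]+[[[0,4,0],0]]*3+[[[0,4,0],-1],[[-1,3.8,0],-1],[[-1.5,3.5,0],0],[[-2,3.5,0],0]]),); print('real',Q[9],P[9])
    rep(run(Q[10],[[[0,0,4],0]]*2)); print('real',Q[11])
    A=Q[12]
    print('direct'); rep(run(A,[[[0.5,-3.8,-1],0]]*8)); 
    print('left-out-right'); 
    r=run(A,[[[-1,4,0],0]]*8); rep(r); r=run(r[0],[[[1.5,3,-1.5],0]]*5); rep(r); r=run(r[0],[[[1.5,-3.8,0],0]]*8); rep(r); r=run(r[0],[[[0,-4,0],0]]*11); rep(r); r=run(r[0],[[[0,0,-3],0]]*6); rep(r)
E
python3 kin.py; python3 sim.py
```

```text
3.250201260398686e-05 (-1, -1, -1) [ 0.247  0.479  0.418  0.372  0.004 -0.005 -0.003  0.001 -0.501  0.484
  0.005 -0.006]
[0.0012 0.001  0.0019 0.0019 0.0029 0.0028 0.0032 0.001  0.0031 0.0022
 0.0024 0.0025 0.001 ]
[[-0.06  0.99  0.09]
 [ 1.    0.07 -0.03]
 [-0.04  0.09 -1.  ]]
[[-0.01  0.96  0.28]
 [ 1.    0.01  0.  ]
 [-0.    0.28 -0.96]]
q [-1.12  0.    0.49  1.39  0.18  1.57 -2.15] x [0.438 0.217 0.443] tilt [13.9 -2.5] dip -2.9
real [-1.13  0.01  0.51  1.39  0.17  1.58 -2.16] [0.4372 0.2189 0.4412]
q [-1.53  0.19  0.74  0.71  0.08  2.03 -2.32] x [0.329 0.355 0.643] tilt [18.1  3. ] dip 2.5
real [-1.71  0.24  1.05  0.78 -0.02  2.03 -2.26]
direct
q [-1.09 -0.29  1.28  1.76  0.26  1.12 -1.4 ] x [ 0.486 -0.208  0.318] tilt [19.5 -1.9] dip -2.0
left-out-right
q [-1.66  0.19  0.82  1.37  0.08  1.45 -2.43] x [0.383 0.408 0.394] tilt [16.1  0.1] dip -0.1
q [-1.41  0.6   0.76  1.04 -0.2   1.43 -2.35] x [0.458 0.558 0.319] tilt [16.1  0.1] dip -0.1
q [-1.14  0.31  0.84  1.43 -0.14  1.23 -1.88] x [0.578 0.254 0.319] tilt [16.1  0.1] dip -0.1
q [-0.43  0.27  1.    1.5  -0.4   1.25 -0.95] x [ 0.578 -0.186  0.319] tilt [16.1  0.1] dip -0.1
q [-0.33  0.41  0.89  1.81 -0.59  0.89 -0.74] x [ 0.578 -0.186  0.139] tilt [16.1  0.1] dip -0.1
```

Run:
```python
from sim import *
for nl,no in((8,3),(5,3),(3,3)):
    print(nl,no)
    r=run(Q[12],[[[-1,4,0],0]]*nl);rep(r); r=run(r[0],[[[3,0,-2],0]]*no*1+[[[2.5,0,0],0]]*2); rep(r)
    x=r[1]; n=int(np.ceil((x[1]+.212)/.04)); d=(np.array([.52,-.212,.26])-x)*100/n; print(n,d)
    r=run(r[0],[[list(d),0]]*n); rep(r); r=run(r[0],[[[.8,0,-3],0]]*5);rep(r)
```

```text
8 3
q [-1.66  0.19  0.82  1.37  0.08  1.45 -2.43] x [0.383 0.408 0.394] tilt [16.1  0.1] dip -0.1
q [-1.32  0.42  0.82  1.26 -0.15  1.34 -2.13] x [0.523 0.408 0.334] tilt [16.1  0.1] dip -0.1
16 [-0.02096686 -3.87261699 -0.46519718]
q [-0.58  0.24  1.23  1.73 -0.44  1.13 -0.79] x [ 0.52  -0.212  0.26 ] tilt [16.2  0.1] dip -0.1
q [-0.34  0.49  1.01  1.86 -0.75  0.89 -0.55] x [ 0.56  -0.212  0.11 ] tilt [16.2  0.1] dip -0.1
5 3
q [-1.64 -0.02  0.84  1.53  0.22  1.42 -2.37] x [0.413 0.288 0.394] tilt [16.1  0.1] dip -0.1
q [-1.29  0.32  0.95  1.41 -0.16  1.27 -1.93] x [0.553 0.288 0.334] tilt [16.1  0.1] dip -0.1
13 [-0.25661096 -3.84326198 -0.57257127]
q [-0.56  0.24  1.21  1.73 -0.43  1.12 -0.8 ] x [ 0.52  -0.212  0.26 ] tilt [16.2  0.1] dip -0.1
q [-0.34  0.48  1.    1.86 -0.74  0.88 -0.55] x [ 0.56  -0.212  0.11 ] tilt [16.2  0.1] dip -0.1
3 3
q [-1.59 -0.15  0.86  1.6   0.3   1.42 -2.3 ] x [0.433 0.208 0.394] tilt [16.1  0.1] dip -0.1
q [-1.27  0.3   1.09  1.47 -0.22  1.25 -1.75] x [0.573 0.208 0.334] tilt [16.1  0.1] dip -0.1
11 [-0.48551053 -3.81493207 -0.67698907]
q [-0.57  0.24  1.22  1.73 -0.43  1.12 -0.8 ] x [ 0.52  -0.212  0.26 ] tilt [16.2  0.1] dip -0.0
q [-0.34  0.48  1.    1.86 -0.74  0.88 -0.55] x [ 0.56  -0.212  0.11 ] tilt [16.2  0.1] dip -0.0
```

Variant (5, 3) works, so I run it.

>>> jog_arm:
  commands:
    - [[-1,4,0],0]
    - [[-1,4,0],0]
    - [[-1,4,0],0]
    - [[-1,4,0],0]
    - [[-1,4,0],0]
    - [[3,0,-2],0]
    - [[3,0,-2],0]
    - [[3,0,-2],0]
    - [[2.5,0,0],0]
    - [[2.5,0,0],0]

```text
t: 16.37
tcp_pos: [0.5532, 0.2882, 0.3293]
tcp_rot: [0.99, 0.001, 0.139, 0.006]
contact_force: [-0.5, 0.2, 1.0]
gripper_width: 0.0853
gripper_force: 0.0
```

>>> jog_arm:
  commands:
    - [[-0.3,-3.8,-0.5],0]
    - [[-0.3,-3.8,-0.5],0]
    - [[-0.3,-3.8,-0.5],0]
    - [[-0.3,-3.8,-0.5],0]
    - [[-0.3,-3.8,-0.5],0]
    - [[-0.3,-3.8,-0.5],0]
    - [[-0.3,-3.8,-0.5],0]
    - [[-0.3,-3.8,-0.5],0]
    - [[-0.3,-3.8,-0.5],0]
    - [[-0.3,-3.8,-0.5],0]

```text
t: 17.2
tcp_pos: [0.5231, -0.0923, 0.2829]
tcp_rot: [0.99, 0.002, 0.142, 0.003]
contact_force: [0.7, 0.4, -1.1]
gripper_width: 0.0852
gripper_force: 0.0
```

```bash
python3 st.py
```

```text
t 17.2 [ 0.5231 -0.0923  0.2829] [-0.97  0.05  1.2   1.77 -0.11  1.08 -1.3 ] F [ 0.7  0.4 -1.1]
[[ 0.96   0.003  0.281]
 [ 0.004 -1.    -0.005]
 [ 0.281  0.006 -0.96 ]]
y az -89.8 tilt x,y deg [16.1 -0.3] ydip 0.4 grasp [ 0.5178 -0.0922  0.3009]
```

Run:
```python
from h import *
print('bar end tri',tri((357,184),(399.2,222)).round(4))
for n,uv in(('s2',0),('t2',0)):
    pass
def redc(f):
    h=cv2.cvtColor(cv2.imread(f),cv2.COLOR_BGR2HSV); return (((h[:,:,0]<8)|(h[:,:,0]>172))&(h[:,:,1]>140)).astype(np.uint8)
m=redc('pics/t2.png'); b=m[190:230,385:412]; ys,xs=np.where(b); ct=(xs.mean()+385,ys.mean()+190); print(len(xs),ct,ys.max()+190,ys.min()+190)
m=redc('pics/s2.png'); b=m[165:195,330:365]; ys,xs=np.where(b); cs=(xs.mean()+330,ys.mean()+165); print(len(xs),cs,xs.max()+330)
print('bar centroid tri',tri(cs,ct).round(4))
print('prong tri pts', tri((347.5,136.2),(413.5,197)).round(4))
```

```text
bar end tri [ 0.5415 -0.2122  0.1219]
120 (np.float64(398.875), np.float64(209.625)) 221 199
107 (np.float64(348.6542056074766), np.float64(180.2803738317757)) 357
bar centroid tri [ 0.5722 -0.2115  0.1209]
prong tri pts [ 0.5893 -0.215   0.2528]
```

>>> jog_arm:
  commands:
    - [[0,-4,0],0]
    - [[0,-4,0],0]
    - [[0,-3.7,0],0]
    - [[0,0,-1],0]
    - [[0,0,0],0]

```text
t: 17.62
tcp_pos: [0.5211, -0.2132, 0.2708]
tcp_rot: [0.99, -0.004, 0.14, 0.004]
contact_force: [-0.6, 0.8, -0.6]
gripper_width: 0.0852
gripper_force: 0.0
```

>>> jog_arm:
  commands:
    - [[0.7,0,-2.6],0]
    - [[0.7,0,-2.6],0]
    - [[0.7,0,-2.6],0]
    - [[0.7,0,-2.6],0]
    - [[0.7,0,-2.6],0]
    - [[0.7,0,-2.0],0]
    - [[0,0,0],0]
    - [[0,0,0],0]

```text
t: 18.28
tcp_pos: [0.5658, -0.2062, 0.1217]
tcp_rot: [0.99, 0.002, 0.14, 0.002]
contact_force: [-0.5, 0.6, 0.8]
gripper_width: 0.0853
gripper_force: 0.0
```

Run:
```python
exec(open('st.py').read())
snap('scene','s3.png'); snap('top','t3.png')
a=cv2.imread('pics/s3.png')[105:225,300:400]; b=cv2.imread('pics/t3.png')[150:240,360:440]
o=np.zeros((480,800,3),np.uint8); o[:,:400]=cv2.resize(a,(400,480),interpolation=2); o[:450,400:]=cv2.resize(b,(400,450),interpolation=2)
cv2.imwrite('pics/c3.png',o)
```

```text
t 18.2833 [ 0.5658 -0.2062  0.1217] [-0.35  0.48  0.99  1.83 -0.71  0.89 -0.62] F [-0.5  0.6  0.8]
[[ 0.961  0.003  0.278]
 [ 0.004 -1.    -0.004]
 [ 0.278  0.005 -0.961]]
y az -89.8 tilt x,y deg [15.9 -0.2] ydip 0.3 grasp [ 0.5606 -0.2061  0.1397]
```

View pics/c3.png

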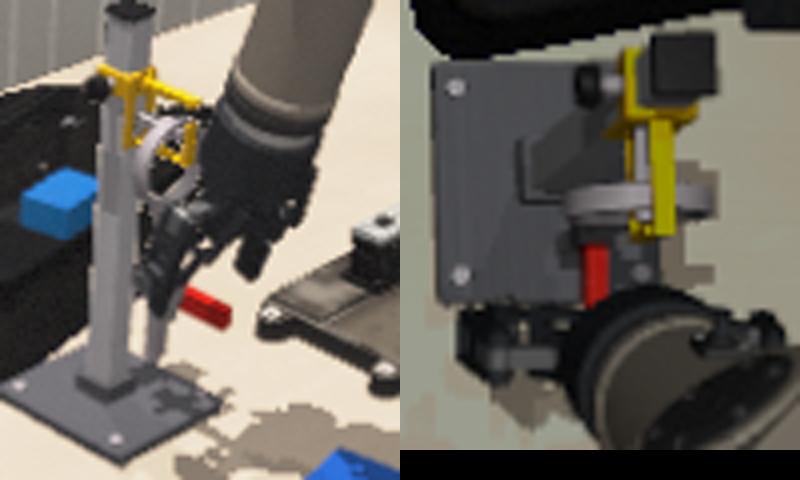

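The gripper straddles the bar and its body is clear of the yellow keeper (keeper tip at crop (200,100), gripper top edge at ≈(215,110), well off in the top view). I correct y and descend.

>>> jog_arm:
  commands:
    - [[0,-0.6,0],0]
    - [[0,0,-0.9],0]
    - [[0,0,-0.8],0]
    - [[0,0,0],0]
    - [[0,0,0],0]
    - [[0,0,0],0]

```text
t: 18.88
tcp_pos: [0.566, -0.2156, 0.1064]
tcp_rot: [0.99, -0.0, 0.142, 0.004]
contact_force: [1.0, 0.4, -0.2]
gripper_width: 0.0859
gripper_force: 0.0
```

Run:
```python
exec(open('st.py').read())
for z in(.25,.256,.262,.27): print(z,pix('scene',(.586,-.212,z)).round(1))
```

```text
t 18.8833 [ 0.566  -0.2156  0.1064] [-0.32  0.5   0.97  1.84 -0.75  0.87 -0.58] F [ 1.   0.4 -0.2]
[[ 0.96  -0.001  0.282]
 [ 0.001 -1.    -0.008]
 [ 0.282  0.008 -0.959]]
y az -90.1 tilt x,y deg [16.1 -0.5] ydip 0.5 grasp [ 0.5607 -0.2154  0.1244]
0.25 [349.4 137.8]
0.256 [349.6 135.9]
0.262 [349.7 133.9]
0.27 [350.  131.2]
```

>>> jog_arm:
  commands:
    - [[0,0.35,-0.2],0]
    - [[0,0,0],0]
    - [[0,0,0],0]
    - [[0,0,0],0]

```text
t: 19.22
tcp_pos: [0.5662, -0.212, 0.1047]
tcp_rot: [0.99, 0.0, 0.143, 0.004]
contact_force: [0.1, -0.4, -0.5]
gripper_width: 0.0854
gripper_force: 0.0
```

>>> jog_arm:
  commands:
    - [[0,0,0],0]
    - [[0,0,0],0]
    - [[0,0,0],0]
    - [[0,0,0],0]
    - [[0,0,0],0]
    - [[0,0,0],0]
    - [[0,0,0],0]
    - [[0,0,0],0]
  claw: -1
  squeeze: 25

```text
t: 19.88
tcp_pos: [0.5661, -0.2122, 0.1047]
tcp_rot: [0.99, -0.0, 0.142, 0.004]
contact_force: [0.5, -0.1, -0.6]
gripper_width: 0.0096
gripper_force: 31.6
```

>>> jog_arm:
  commands:
    - [[0,0,0],0]
    - [[0,0,0],0]
    - [[0,0,0.2],0]
    - [[0,0,0.2],0]
    - [[0,0,0.2],0]
    - [[0,0,0],0]
    - [[0,0,0],0]
  squeeze: 110

```text
t: 20.47
tcp_pos: [0.5659, -0.2121, 0.1106]
tcp_rot: [0.99, -0.0, 0.142, 0.004]
contact_force: [0.9, 0.6, -1.8]
gripper_width: 0.0082
gripper_force: 107.6
```

>>> jog_arm:
  commands:
    - [[0,0,0.15],0]
    - [[0,0,0.15],0]
    - [[0,0,0],0]
    - [[0,0,0],0]

```text
t: 20.8
tcp_pos: [0.5661, -0.2122, 0.1137]
tcp_rot: [0.99, -0.0, 0.143, 0.004]
contact_force: [-0.5, -0.2, -2.0]
gripper_width: 0.0083
gripper_force: 107.6
```

Run:
```python
exec(open('st.py').read())
snap('scene','s4.png'); a=cv2.imread('pics/s4.png')[105:205,305:385]
cv2.imwrite('pics/c4.png',cv2.resize(a,(480,600),interpolation=2))
```

```text
t 20.8 [ 0.5661 -0.2122  0.1137] [-0.34  0.49  0.98  1.84 -0.73  0.88 -0.6 ] F [-0.5 -0.2 -2. ]
[[ 0.959 -0.001  0.282]
 [ 0.001 -1.    -0.008]
 [ 0.282  0.008 -0.959]]
y az -90.1 tilt x,y deg [16.2 -0.5] ydip 0.5 grasp [ 0.5608 -0.212   0.1317]
```

View pics/c4.png

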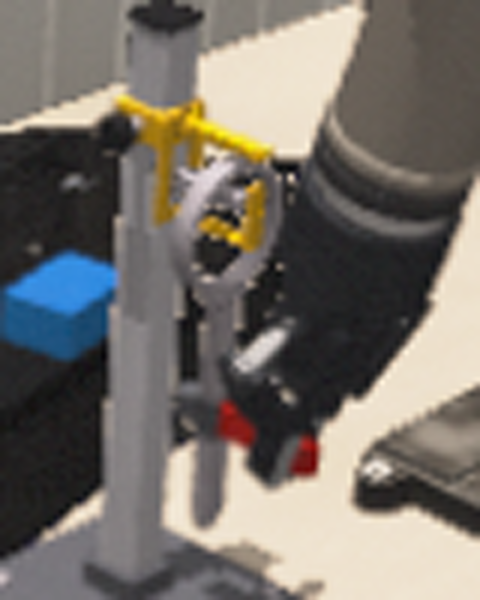

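The wrench is held upright and raised 9 mm, with the ring top still under the yellow arm and the lip top at crop ≈(257,182). I feel for the top arm in small steps.

>>> jog_arm:
  commands:
    - [[0,0,0.15],0]
    - [[0,0,0.15],0]
    - [[0,0,0],0]
    - [[0,0,0],0]

```text
t: 21.18
tcp_pos: [0.5662, -0.2123, 0.1168]
tcp_rot: [0.99, -0.0, 0.143, 0.004]
contact_force: [-0.5, 0.2, -2.5]
gripper_width: 0.0082
gripper_force: 107.6
```

>>> jog_arm:
  commands:
    - [[0,0,0.1],0]
    - [[0,0,0],0]

```text
t: 21.35
tcp_pos: [0.5661, -0.2122, 0.1177]
tcp_rot: [0.99, -0.0, 0.143, 0.004]
contact_force: [0.3, 0.3, -1.6]
gripper_width: 0.0085
gripper_force: 107.6
```

>>> jog_arm:
  commands:
    - [[0,0,0.1],0]
    - [[0,0,0],0]

```text
t: 21.52
tcp_pos: [0.5661, -0.2123, 0.1188]
tcp_rot: [0.99, -0.0, 0.143, 0.004]
contact_force: [0.4, -0.6, -2.3]
gripper_width: 0.008
gripper_force: 107.6
```

>>> jog_arm:
  commands:
    - [[0,0,0.1],0]
    - [[0,0,0],0]

```text
t: 21.68
tcp_pos: [0.5661, -0.2123, 0.1198]
tcp_rot: [0.99, -0.0, 0.143, 0.004]
contact_force: [0.3, -0.8, -1.6]
gripper_width: 0.0084
gripper_force: 107.6
```

>>> jog_arm:
  commands:
    - [[0,0,0.1],0]
    - [[0,0,0],0]

```text
t: 21.85
tcp_pos: [0.5657, -0.212, 0.1204]
tcp_rot: [0.99, -0.0, 0.142, 0.004]
contact_force: [0.6, -0.7, -2.2]
gripper_width: 0.0079
gripper_force: 107.3
```

>>> jog_arm:
  commands:
    - [[0,0,0.1],0]
    - [[0,0,0],0]

```text
t: 22.02
tcp_pos: [0.565, -0.2118, 0.1206]
tcp_rot: [0.99, -0.0, 0.141, 0.004]
contact_force: [0.7, 0.5, -5.7]
gripper_width: 0.0087
gripper_force: 107.2
```

>>> jog_arm:
  commands:
    - [[0,0,-0.25],0]
    - [[0,0,-0.25],0]
    - [[0,0,0],0]
    - [[0,0,0],0]

```text
t: 22.35
tcp_pos: [0.5664, -0.2123, 0.1168]
tcp_rot: [0.99, -0.0, 0.143, 0.004]
contact_force: [0.1, 0.3, -1.9]
gripper_width: 0.0077
gripper_force: 107.9
```

Run:
```python
exec(open('st.py').read())
snap('scene','s5.png'); a=cv2.imread('pics/s5.png')[105:205,305:385]
cv2.imwrite('pics/c5.png',cv2.resize(a,(480,600),interpolation=2))
```

```text
t 22.35 [ 0.5664 -0.2123  0.1168] [-0.34  0.49  0.98  1.83 -0.73  0.88 -0.6 ] F [ 0.1  0.3 -1.9]
[[ 0.959 -0.001  0.283]
 [ 0.001 -1.    -0.008]
 [ 0.283  0.008 -0.959]]
y az -90.1 tilt x,y deg [16.2 -0.5] ydip 0.5 grasp [ 0.5611 -0.2121  0.1348]
```

View pics/c5.png

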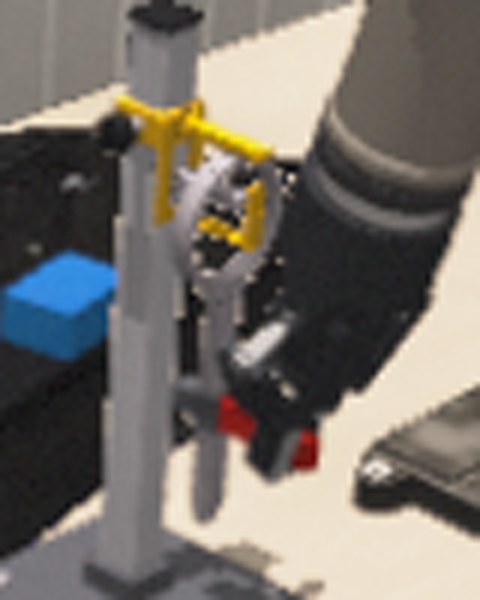

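The ring is raised between the lip (crop (257,182)) and the top arm (crop (265,152)). I come forward in small steps.

>>> jog_arm:
  commands:
    - [[-0.2,0,0],0]
    - [[-0.2,0,0],0]
    - [[-0.2,0,0],0]
    - [[-0.2,0,0],0]
    - [[0,0,0],0]

```text
t: 22.82
tcp_pos: [0.5574, -0.2123, 0.1166]
tcp_rot: [0.99, -0.0, 0.142, 0.004]
contact_force: [0.7, -0.3, -2.1]
gripper_width: 0.0084
gripper_force: 107.9
```

>>> jog_arm:
  commands:
    - [[-0.2,0,0],0]
    - [[-0.2,0,0],0]
    - [[0,0,0],0]

```text
t: 23.07
tcp_pos: [0.5535, -0.2122, 0.1165]
tcp_rot: [0.99, -0.0, 0.142, 0.004]
contact_force: [0.6, 0.9, -1.7]
gripper_width: 0.008
gripper_force: 107.9
```

>>> jog_arm:
  commands:
    - [[-0.2,0,0],0]
    - [[-0.2,0,0],0]
    - [[-0.2,0,0],0]
    - [[0,0,0],0]

```text
t: 23.4
tcp_pos: [0.5475, -0.2123, 0.1165]
tcp_rot: [0.99, -0.0, 0.142, 0.004]
contact_force: [-0.5, -0.0, -1.8]
gripper_width: 0.008
gripper_force: 107.9
```

>>> jog_arm:
  commands:
    - [[-0.3,0,0],0]
    - [[-0.3,0,0],0]
    - [[-0.3,0,0],0]
    - [[-0.3,0,0],0]
    - [[0,0,0],0]

```text
t: 23.82
tcp_pos: [0.5351, -0.2123, 0.1165]
tcp_rot: [0.99, -0.0, 0.142, 0.004]
contact_force: [-0.4, -0.5, -2.0]
gripper_width: 0.0082
gripper_force: 107.9
```

>>> jog_arm:
  commands:
    - [[-0.5,0,0],0]
    - [[-1,0,0],0]
    - [[-1,0,0],0]
    - [[-1.5,0,0],0]
    - [[-1.5,0,0],0]
    - [[-1,0,0],0]
    - [[0,0,0],0]
    - [[0,0,0],0]

```text
t: 24.48
tcp_pos: [0.4708, -0.212, 0.1168]
tcp_rot: [0.99, -0.001, 0.143, 0.004]
contact_force: [-0.8, 0.2, -2.2]
gripper_width: 0.0083
gripper_force: 108.0
```

Run:
```python
exec(open('st.py').read())
import sim
q=np.array(s['q']);
r=sim.run(q,[[[0,0,3],0]]*2); sim.rep(r)
x=r[1]; n=12; d=(np.array([.572,.22,.17])-x)*100/n; print(d)
r=sim.run(r[0],[[list(d),0]]*n); sim.rep(r); r=sim.run(r[0],[[[0,0,-3],0]]*3); sim.rep(r)
snap('scene','s6.png'); snap('top','t6.png'); look('top',['filter_wrench','slot_floor','tool_block']);look('scene',['filter_wrench','slot_floor','tool_block'])
```

```text
t 24.4833 [ 0.4708 -0.212   0.1168] [-0.43  0.3   1.09  2.05 -0.61  0.79 -0.57] F [-0.8  0.2 -2.2]
[[ 0.959 -0.002  0.283]
 [-0.    -1.    -0.008]
 [ 0.283  0.007 -0.959]]
y az -90.1 tilt x,y deg [16.2 -0.4] ydip 0.4 grasp [ 0.4655 -0.2119  0.1348]
q [-0.57  0.2   1.2   1.97 -0.44  0.9  -0.73] x [ 0.476 -0.209  0.174] tilt [16.2 -0.4] dip -0.4
[ 0.80235553  3.57904168 -0.0299566 ]
q [-1.27  0.47  1.1   1.75 -0.41  0.92 -1.64] x [0.572 0.22  0.17 ] tilt [16.2 -0.4] dip -0.4
q [-1.18  0.56  0.98  1.85 -0.54  0.73 -1.55] x [0.572 0.22  0.08 ] tilt [16.2 -0.4] dip -0.4
top land filter_wrench 0.62 [ 0.5104 -0.2165  0.0697] [396. 235.]
top land slot_floor 0.81 [0.6153 0.2241 0.0194] [225. 195.]
top land tool_block 0.62 [ 0.6116  0.2212 -0.0013] [226. 197.]
top land tool_block 0.59 [ 0.4216 -0.2001  0.0031] [385. 270.]
scene land filter_wrench 0.85 [ 0.5126 -0.2119  0.0699] [363. 204.]
scene land filter_wrench 0.39 [0.6154 0.2235 0.0221] [219. 262.]
scene land slot_floor 0.77 [0.6153 0.2228 0.0206] [219. 263.]
scene land slot_floor 0.74 [ 0.4228 -0.2039  0.0138] [384. 235.]
scene land tool_block 0.85 [6.216e-01 2.288e-01 6.000e-04] [216. 268.]
scene land tool_block 0.57 [ 0.4265 -0.2    -0.0018] [381. 239.]
```

The wrench is off the stand and held. Next is a close look at the block and slot from both cameras.

Run:
```python
from h import *
a=cv2.imread('pics/s6.png')[232:292,182:257]; b=cv2.imread('pics/t6.png')[170:222,185:265]
o=np.zeros((600,800,3),np.uint8); o[:300,:375]=cv2.resize(a,(375,300),interpolation=2); o[300:300+4*52+52,:400]=cv2.resize(b,(400,260),interpolation=2)
o[:,400:]=0
b2=cv2.imread('pics/t6.png')[184:210,204:244]; o[:260,400:]=cv2.resize(b2,(400,260),interpolation=2)
a2=cv2.imread('pics/s6.png')[235:275,195:245]; o[270:590,400:]=cv2.resize(a2,(400,320),interpolation=2)
cv2.imwrite('pics/c6.png',o)
print([pix('top',(.6156,.2237,.05)).round(1),pix('scene',(.6156,.2237,.05)).round(1),pix('top',(.61,.22,.05)).round(1),pix('scene',(.61,.22,.05)).round(1)])
```

```text
[array([223.3, 193.3]), array([218.3, 253.6]), array([224.7, 195.5]), array([220.8, 254. ])]
```

View pics/c6.png

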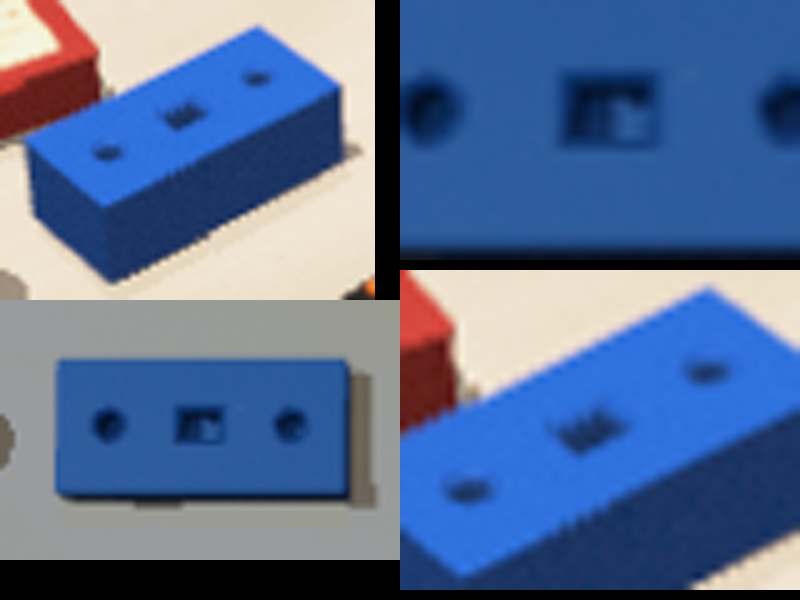

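Run:
```python
from h import *
print(atz('top',(224.4,194.5),.05),atz('scene',(217.9,254.4),.05),tri((217.9,254.4),(224.4,194.5)))
print('blk corners scene', [atz('scene',(182+u/5-.5,232+v/5-.5),.05).round(4) for u,v in((25,145),(105,208),(342,88),(258,26))])
print('blk corners top', [atz('top',(185+u/5-.5,170+(v-300)/5-.5),.05).round(4) for u,v in((57,360),(57,495),(348,495),(348,360))])
# bar in top/scene while hanging with half pixel-aware
print('bar top', atz('top',(399,221.5),.129), atz('scene',(357,184),.122))
# now
def red(f,box):
    h=cv2.cvtColor(cv2.imread(f),cv2.COLOR_BGR2HSV); m=((h[:,:,0]<8)|(h[:,:,0]>172))&(h[:,:,1]>140); x0,y0,x1,y1=box; ys,xs=np.where(m[y0:y1,x0:x1]); return xs.min()+x0,xs.max()+x0,ys.min()+y0,ys.max()+y0,len(xs)
print(red('pics/t6.png',(380,215,415,260)))
```

```text
[0.61249475 0.22087032 0.05      ] [0.61356923 0.22650851 0.05      ] [0.61447135 0.22304695 0.04728708]
blk corners scene [array([0.6442, 0.3011, 0.05  ]), array([0.5781, 0.2984, 0.05  ]), array([0.5783, 0.1511, 0.05  ]), array([0.6493, 0.151 , 0.05  ])]
blk corners top [array([0.6457, 0.2956, 0.05  ]), array([0.5757, 0.2937, 0.05  ]), array([0.5771, 0.1439, 0.05  ]), array([0.6468, 0.145 , 0.05  ])]
bar top [ 0.54109671 -0.21122275  0.129     ] [ 0.54245065 -0.21097607  0.122     ]
(np.int64(398), np.int64(403), np.int64(237), np.int64(252), 75)
```

>>> jog_arm:
  commands:
    - [[0,0,2],0]
    - [[0,0,2],0]
    - [[0,0.7,2],0]
    - [[0.5,1.5,0],0]
    - [[0.5,2,0],0]
    - [[0.5,2.3,0],0]
    - [[0.5,2.5,0],0]
    - [[0.5,2.5,0],0]
    - [[0.6,2.5,0],0]
    - [[0.6,2.5,0],0]

```text
t: 25.72
tcp_pos: [0.5081, -0.0458, 0.1767]
tcp_rot: [0.99, -0.0, 0.143, 0.004]
contact_force: [0.7, 0.2, -1.7]
gripper_width: 0.0083
gripper_force: 107.9
```

>>> jog_arm:
  commands:
    - [[0.6,2.5,0],0]
    - [[0.6,2.5,0],0]
    - [[0.6,2.5,0],0]
    - [[0.6,2.5,0],0]
    - [[0.7,2.5,0],0]
    - [[0.7,2.5,0],0]
    - [[0.7,2.5,0],0]
    - [[0.7,2.5,0],0]
    - [[0.7,2,0],0]
    - [[0.5,1.5,0],0]

```text
t: 26.55
tcp_pos: [0.5721, 0.1914, 0.176]
tcp_rot: [0.99, 0.002, 0.142, 0.004]
contact_force: [0.0, 1.0, -1.4]
gripper_width: 0.008
gripper_force: 107.9
```

>>> jog_arm:
  commands:
    - [[0.4,1.2,0],0]
    - [[0,0.5,0],0]
    - [[0,0,0],0]
    - [[0,0,0],0]

```text
t: 26.88
tcp_pos: [0.5758, 0.2037, 0.1764]
tcp_rot: [0.99, -0.001, 0.142, 0.005]
contact_force: [0.3, -0.2, -2.6]
gripper_width: 0.0083
gripper_force: 107.9
```

```bash
python3 st.py
```

```text
t 26.8833 [0.5758 0.2037 0.1764] [-1.22  0.44  1.05  1.74 -0.38  0.92 -1.65] F [ 0.3 -0.2 -2.6]
[[ 0.96  -0.002  0.281]
 [ 0.    -1.    -0.009]
 [ 0.281  0.009 -0.96 ]]
y az -90.1 tilt x,y deg [16.1 -0.5] ydip 0.5 grasp [0.5705 0.2038 0.1944]
```

Fine-align, then lower to about 1 cm over the rim and look.

>>> jog_arm:
  commands:
    - [[0,1,0],0]
    - [[0,0.9,0],0]
    - [[0,0,-2],0]
    - [[0,0,-2.5],0]
    - [[0,0,-2],0]
    - [[0,0,0],0]
    - [[0,0,0],0]
    - [[0,0,0],0]

```text
t: 27.55
tcp_pos: [0.5773, 0.2242, 0.1131]
tcp_rot: [0.99, -0.0, 0.144, 0.004]
contact_force: [-0.1, -0.2, -1.0]
gripper_width: 0.0079
gripper_force: 107.8
```

Run:
```python
exec(open('st.py').read())
x=np.array(s['tcp_pos'])
snap('scene','s7.png'); snap('top','t7.png'); look('scene',['filter_wrench','slot_floor']); look('top',['filter_wrench','slot_floor'])
a=cv2.imread('pics/s7.png')[195:285,165:265]; b=cv2.imread('pics/t7.png')[165:225,180:270]
o=np.zeros((600,800,3),np.uint8); o[:495,:550]=cv2.resize(a,(550,495),interpolation=2); o[:167,550:]=cv2.resize(b,(250,167),interpolation=2)
cv2.imwrite('pics/c7.png',o)
w=x+[.038,0,-.0467]; print('wrench est',w,pix('scene',w))
```

```text
t 27.55 [0.5773 0.2242 0.1131] [-1.18  0.53  0.97  1.79 -0.47  0.79 -1.62] F [-0.1 -0.2 -1. ]
[[ 0.959 -0.001  0.284]
 [ 0.001 -1.    -0.007]
 [ 0.284  0.007 -0.959]]
y az -90.1 tilt x,y deg [16.3 -0.4] ydip 0.4 grasp [0.5719 0.2244 0.1311]
scene land filter_wrench 0.86 [0.6184 0.23   0.066 ] [215. 249.]
scene land slot_floor 0.65 [0.6153 0.2224 0.0211] [219. 262.]
scene land slot_floor 0.6 [ 0.4219 -0.2024  0.0127] [384. 235.]
top land filter_wrench 0.92 [0.6168 0.2217 0.0658] [223. 192.]
top land filter_wrench 0.55 [ 0.6517 -0.2099 -0.0023] [388. 184.]
top land slot_floor 0.88 [ 0.4233 -0.2017  0.0182] [387. 270.]
top land slot_floor 0.68 [0.6121 0.2225 0.0206] [225. 196.]
wrench est [0.61526764 0.22422806 0.06642813] [217.87418557 248.55505509]
```

View pics/c7.png

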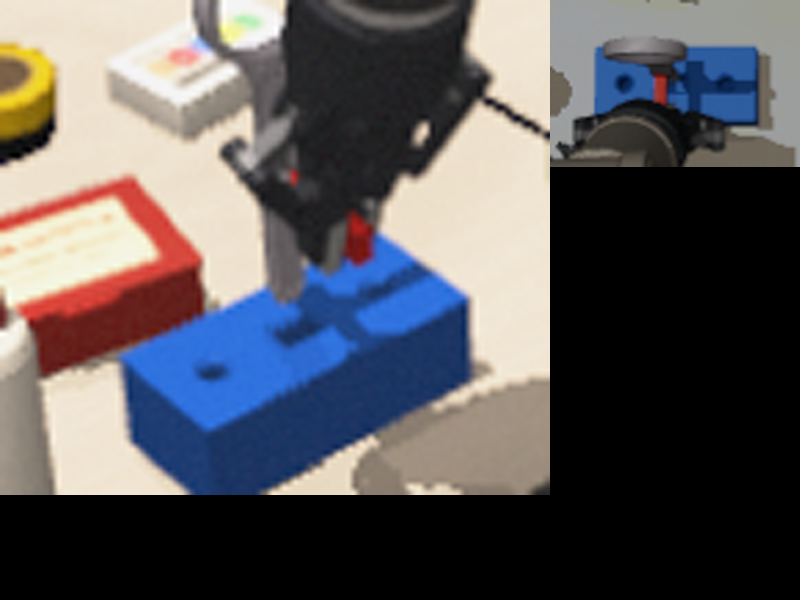

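Run:
```python
from h import *
print('slot',atz('scene',(217.9,254.4),.05))
for p in((216.3,248.1),(216.3,248.9)): print(p,atz('scene',p,.0664))
# handle silhouette left/right edges near bottom, and predicted corner pixels
for c in((-.005,-.008),(-.005,.008),(.005,.008),(.005,-.008)): print(c,pix('scene',(.6153+c[0],.2242+c[1],.0664)).round(1),((pix('scene',(.6153+c[0],.2242+c[1],.0664))-[165,195]+.5)*5.5).round())
```

```text
slot [0.61356923 0.22650851 0.05      ]
(216.3, 248.1) [0.61940331 0.22612128 0.0664    ]
(216.3, 248.9) [0.61670346 0.22807227 0.0664    ]
(-0.005, -0.008) [221.6 248.2] [314. 295.]
(-0.005, 0.008) [216.5 250.7] [286. 309.]
(0.005, 0.008) [214.1 248.9] [273. 299.]
(0.005, -0.008) [219.3 246.4] [301. 285.]
```

The handle's lower end is at crop ≈(285,303), right behind the slot at ≈(295,330). Relative to the slot it sits about 3 mm too far in +x, with y aligned. I shift and lower by feel.

>>> jog_arm:
  commands:
    - [[-0.3,0,-0.5],0]
    - [[0,0,-0.5],0]
    - [[0,0,-0.4],0]
    - [[0,0,0],0]
    - [[0,0,0],0]

```text
t: 28.27
tcp_pos: [0.5726, 0.2237, 0.0969]
tcp_rot: [0.99, -0.0, 0.142, 0.005]
contact_force: [0.7, 0.4, -0.9]
gripper_width: 0.0083
gripper_force: 107.8
```

>>> jog_arm:
  commands:
    - [[0,0,-0.2],0]
    - [[0,0,-0.2],0]
    - [[0,0,0],0]

```text
t: 28.52
tcp_pos: [0.5728, 0.2237, 0.0932]
tcp_rot: [0.99, -0.0, 0.142, 0.004]
contact_force: [-0.3, -0.6, -2.2]
gripper_width: 0.008
gripper_force: 107.8
```

>>> jog_arm:
  commands:
    - [[0,0,-0.2],0]
    - [[0,0,0],0]

```text
t: 28.68
tcp_pos: [0.5729, 0.2238, 0.0913]
tcp_rot: [0.99, -0.0, 0.142, 0.004]
contact_force: [0.7, -0.4, -1.7]
gripper_width: 0.0082
gripper_force: 107.8
```

>>> jog_arm:
  commands:
    - [[0,0,-0.3],0]
    - [[0,0,-0.3],0]
    - [[0,0,0],0]

```text
t: 28.93
tcp_pos: [0.5724, 0.2237, 0.0848]
tcp_rot: [0.99, -0.0, 0.142, 0.004]
contact_force: [-0.2, 0.6, -1.6]
gripper_width: 0.0081
gripper_force: 107.8
```

>>> jog_arm:
  commands:
    - [[0,0,-0.3],0]
    - [[0,0,-0.3],0]
    - [[0,0,-0.2],0]
    - [[0,0,0],0]

```text
t: 29.27
tcp_pos: [0.5725, 0.2237, 0.0769]
tcp_rot: [0.99, -0.0, 0.142, 0.004]
contact_force: [0.4, -0.8, -1.7]
gripper_width: 0.0082
gripper_force: 107.8
```

>>> jog_arm:
  commands:
    - [[0,0,-0.3],0]
    - [[0,0,-0.2],0]
    - [[0,0,0],0]

```text
t: 29.52
tcp_pos: [0.5727, 0.2237, 0.072]
tcp_rot: [0.99, -0.0, 0.142, 0.004]
contact_force: [-0.3, 1.1, -2.2]
gripper_width: 0.0078
gripper_force: 107.8
```

>>> jog_arm:
  commands:
    - [[0,0,-0.2],0]
    - [[0,0,-0.1],0]
    - [[0,0,0],0]

```text
t: 29.77
tcp_pos: [0.5729, 0.2238, 0.0693]
tcp_rot: [0.99, -0.0, 0.142, 0.004]
contact_force: [0.6, 0.2, -1.4]
gripper_width: 0.0082
gripper_force: 107.8
```

>>> jog_arm:
  commands:
    - [[0,0,-0.1],0]
    - [[0,0,0],0]

```text
t: 29.93
tcp_pos: [0.573, 0.2238, 0.0685]
tcp_rot: [0.99, -0.0, 0.142, 0.004]
contact_force: [-0.5, -0.7, -2.5]
gripper_width: 0.0082
gripper_force: 107.8
```

>>> jog_arm:
  commands:
    - [[0,0,-0.1],0]
    - [[0,0,0],0]

```text
t: 30.1
tcp_pos: [0.573, 0.2238, 0.0675]
tcp_rot: [0.99, -0.0, 0.142, 0.004]
contact_force: [-0.5, -0.9, -1.6]
gripper_width: 0.0085
gripper_force: 107.8
```

>>> jog_arm:
  commands:
    - [[0,0,-0.1],0]
    - [[0,0,0],0]

```text
t: 30.27
tcp_pos: [0.5733, 0.2238, 0.0669]
tcp_rot: [0.99, -0.0, 0.143, 0.004]
contact_force: [0.8, -0.1, -1.4]
gripper_width: 0.0079
gripper_force: 108.4
```

>>> jog_arm:
  commands:
    - [[0,0,-0.1],0]
    - [[0,0,0],0]

```text
t: 30.43
tcp_pos: [0.5738, 0.2239, 0.0667]
tcp_rot: [0.99, -0.0, 0.143, 0.004]
contact_force: [-2.4, -0.2, 3.6]
gripper_width: 0.008
gripper_force: 109.1
```

>>> jog_arm:
  commands:
    - [[0,0,-0.1],0]
    - [[0,0,0],0]

```text
t: 30.6
tcp_pos: [0.5741, 0.224, 0.0665]
tcp_rot: [0.99, -0.0, 0.143, 0.003]
contact_force: [-5.6, -0.8, 10.7]
gripper_width: 0.0082
gripper_force: 110.2
```

The wrench has touched the slot floor at TCP z = 0.067, as predicted. I relieve the press, hold briefly, then open and back out along the tool axis.

>>> jog_arm:
  commands:
    - [[0,0,0.15],0]
    - [[0,0,0],0]
    - [[0,0,0],0]
    - [[0,0,0],0]

```text
t: 30.93
tcp_pos: [0.5735, 0.224, 0.0667]
tcp_rot: [0.99, -0.0, 0.143, 0.004]
contact_force: [-3.2, 0.5, 6.2]
gripper_width: 0.0078
gripper_force: 108.7
```

>>> jog_arm:
  commands:
    - [[0,0,0],0]
    - [[0,0,0],0]
    - [[0,0,0],0]
    - [[0,0,0],0]
    - [[0,0,0],0]
    - [[0,0,0],0]
  claw: 1
  squeeze: 30

```text
t: 31.43
tcp_pos: [0.573, 0.2238, 0.066]
tcp_rot: [0.99, -0.0, 0.142, 0.004]
contact_force: [-0.2, 0.3, 0.1]
gripper_width: 0.079
gripper_force: 0.0
```

>>> jog_arm:
  commands:
    - [[-0.5,0,1.5],0]
    - [[-0.9,0,3],0]
    - [[-0.9,0,3],0]
    - [[-1.5,0,3],0]
    - [[-3,0,2],0]
    - [[-3,0,2],0]
    - [[-3,0,1],0]
    - [[0,0,0],0]
    - [[0,0,0],0]

```text
t: 32.18
tcp_pos: [0.4488, 0.2266, 0.2199]
tcp_rot: [0.99, 0.002, 0.141, 0.001]
contact_force: [0.7, -0.7, 0.6]
gripper_width: 0.0856
gripper_force: 0.0
```

Run:
```python
exec(open('st.py').read())
snap('scene','s8.png'); snap('top','t8.png'); look('scene',['filter_wrench','flashlight_mid']); look('top',['filter_wrench','flashlight_mid'])
a=cv2.imread('pics/s8.png')[130:330,120:320]; b=cv2.imread('pics/t8.png')[150:290,140:330]
o=np.zeros((450,800,3),np.uint8); o[:400,:400]=cv2.resize(a,(400,400),interpolation=2); o[:295,400:]=cv2.resize(b,(400,295),interpolation=2)
cv2.imwrite('pics/c8.png',o)
```

```text
t 32.1833 [0.4488 0.2266 0.2199] [-1.81  0.08  1.27  1.92  0.09  0.96 -2.15] F [ 0.7 -0.7  0.6]
[[ 0.96   0.005  0.279]
 [ 0.005 -1.    -0.001]
 [ 0.279  0.002 -0.96 ]]
y az -89.7 tilt x,y deg [16.  -0.1] ydip 0.1 grasp [0.4436 0.2266 0.2379]
scene land filter_wrench 0.61 [0.6134 0.2262 0.017 ] [219. 265.]
scene land filter_wrench 0.42 [ 0.6161  0.3839 -0.0019] [167. 296.]
scene land flashlight_mid 0.68 [0.4749 0.212  0.0195] [257. 289.]
top land filter_wrench 0.91 [0.6142 0.2227 0.0206] [225. 195.]
top land filter_wrench 0.71 [ 0.6146  0.3838 -0.0026] [166. 196.]
top land flashlight_mid 0.94 [0.4666 0.2088 0.0098] [230. 252.]
```

View pics/c8.png

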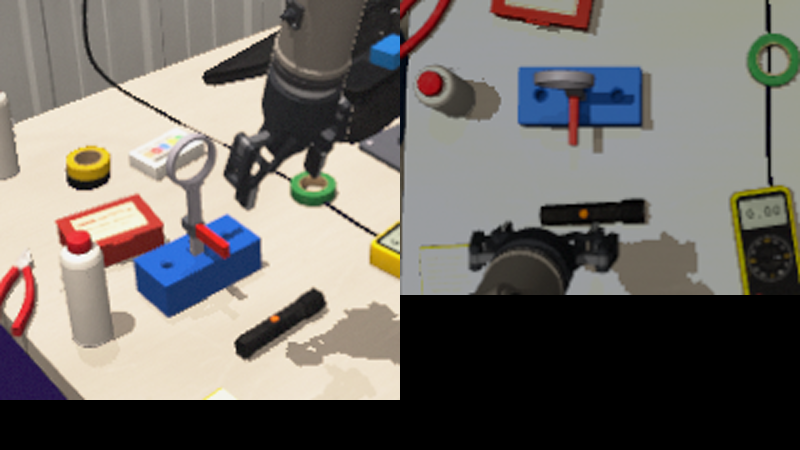

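The wrench stands upright in the slot (crop (195,200)) and the flashlight lies flat and free on the worktop (crop (280,322)). The gripper is clear, so I hand the job in.

```bash
python3 -c "
from station import ticket
print(ticket.finish_job())"
```

```text
the job is handed in; nothing more can be done
None
```

I handed the job in after about 32 s of robot time: the wrench stands ring-up on the floor of the block's slot, the flashlight lies flat and free on the worktop, and the tape roll, spray can and multimeter were left alone; the hand-in returned no verdict.

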